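Shut and latch the recycling caddy's tilt-out bin

ROBOT

A 6-joint arm with a two-finger parallel gripper is mounted at the origin on the work surface. World frame = base frame: x ahead of the robot, y to its left, z up, the work surface at z = 0. Lengths are in m, angles in rad, forces in N, time in s.
With the tool pointing down it reaches from about 0.3 to 0.775 m from the base axis. Payload 14.6 kg.
Tool frame: the origin (TCP) lies at the very end of the fingers, on their centre line; the grasp point (between the pads) lies 19 mm behind it; z points along the fingers, x is the direction in which the jaws open and shut, and the axes are right-handed (so a half turn about z gives the same grasp; the last joint's range is limited). The gripper opens to 94 mm and grips with 3 to 60 N. Pads are 16 mm wide; open, the fingers measure 119 mm over their backs; the gripper's body (75 mm by 177 mm) begins 78 mm behind the grasp point.
Start: joints at [-1.187, 0.3, 1.521, -0, 1.321, -0.067], TCP at [0.24, -0.495, 0.205] pointing down, gripper open.
Joint ranges: [-3.03, 3.03], [-0.79, 2.21], [0.23, 2.52], [-1.04, 4.18], [0, 3.07], [-2.55, 2.55]. Speed limits (rad/s): [2.22, 2.22, 2.57, 3.14, 3.14, 3.14].

INTERFACE

Orientations are given as [roll, pitch, yaw] about the fixed x, y, z axes, in that order (R = Rz(yaw) Ry(pitch) Rx(roll)).
In Python, from station import ctrl gives the robot as it stands.
- The arm moves only by the shell command python3 -m inch 'ROWS' [FORCE]. ROWS is JSON, one flat list of numbers, 7 for each row, row after row: the shift along the tool's x, y, z in cm, then the turn, a rotation vector about the tool's x, y, z in rad, then the opening, from 0 (shut) to 1 (fully open). In form: [tx, ty, tz, wx, wy, wz, claw, tx, ty, tz, wx, wy, wz, claw, ...]. A call has 1 to 20 rows; each row shifts and turns the commanded pose from where the row before left it, along the tool's axes as they then stand; what a row does not reach is not made up. A row lasts 1/8 s, in which the tool goes at most 62.5 mm and 10.7 degrees, less where a joint would pass 70% of its speed; a pose out of reach is approached as far as the arm can. A call is refused whole if a number of a shift passes 6.25 or a number of a turn 0.188, either way. A call with a gripper value outside its range is refused whole. The fingers move at their own pace and stop on an object; FORCE is the grip in N (left out, the last holds). Time passes only in rows, so rows that do not move let the fingers close. It gives the time, the measured TCP pose, the force and the opening at its end, in the units of the state.
- ctrl.get_obs(): the state, without advancing time (a new reading comes with each control period).
- ctrl.camera(name): name is "side" or "top"; returns (picture, depth): 480x640x3 uint8, red, green, blue; 480x640 float32, m along the optical axis (not along the pixel's ray), 0 where there is no reading.
- ctrl.camera_params(name): a dict with "vertical_fov" (degrees; the focal length in pixels is half the picture's height over the tangent of half this angle, whatever the lens; pixels are square), "cx", "cy" (the principal point, pixels), "camera_from_world" (4x4, takes a point from world to camera coordinates). Camera axes: x right, y down, z forward; pixel columns grow to the right and rows downward; lengths in m; the calibration is good to about 2 mm. A picture is of the moment at which its call begins. camera_params takes no time and is no camera call.
- ctrl.hand_in(): hands the job in, once; it reports no verdict.
Trained networks look in the newest picture that a camera, given by its name, has taken for a name from the list of things; names that differ only in an ending like _2 or _b are one class to them, and where a whole thing is asked for, a point or a joint stands for the part that bears it (a point fixed in the world has none). Each returns a list of dicts, best first, with "score" (0 to 1); they miss things now and then, are a little off and sometimes report something else, mostly with a low value. They report only what shows in the picture. A call takes as long as a camera call.
- ctrl.spot_in(camera, label): "bbox" ([centre column, centre row, width, height] in pixels, round what is visible of it).
- ctrl.place_of(camera, label): "centre" ([column, row] in pixels: a listed point, or the origin of a listed thing).
The state is a dict: "time_s": time; "qpos": joint angles; "joint_vel": joint speeds; "tau": joint torques, N m; "ee_pos": TCP position; "eef_rot": TCP orientation; "force": force on the tool from outside, world axes, zero at the start; "moment": the same for the moment, N m; "grip_width": finger opening in m.
Only numpy, scipy, OpenCV 4.12 (cv2) and the standard library are available. Lean on these libraries where they do the work, as an engineer would, in place of code of your own. Each camera call takes 0.05 s, during which the arm holds its last target. There are 200 camera calls.

TASK

Push the caddy's tilted-out bin fully home, then turn the bar-shaped latch knob on top clockwise until it bears snugly on the bin's rubber catch, feeling for it and not forcing it. Do not brush the round reminder dials beside the latch, leave everything else on the table where it is, and let go.

Things in the scene. Friction and masses are not known exactly. Their poses are not given: they have to be found in the camera images.
- caddy: Fixed grey recycling caddy, 180 deep (x), 300 wide (y), 181 high. Origin: centre of its underside; its -x points out of its front, where the bin is; z up. On its flat top, 5 mm in front of its centre, four controls stand in a row along its y, 60 mm apart (y = -90, -30, 30, 90 mm): one bar latch and three round dials, in an order that changes.
- bin (a joint): Tilt-out bin, 280 wide, 140 tall, hinged along its lower front edge (caddy x = -90 mm, 15 mm above the table). 0 = fully home against its stop, positive = top tilted out to caddy -x; starts 0.2 to 0.35 rad. Its stiff hinge holds it where it is left; about 3 N at the pull moves it. It cannot go home if the latch was turned across first.
- bin_pull (a point): Middle of the front face of the bin's pull, a shelf-like lip 120 mm wide, 18 mm tall, standing 30 mm out from the bin's front panel, 123 mm above the hinge line; with the bin home it is 123 mm in front of the caddy's centre and 138 mm above the table. Axes as the caddy's when the bin is home.
- latch_mount: Fixed round collar of the latch knob, 30 mm across, 4 mm high, origin at the centre of its underside, on the latch's turning axis, on the caddy's top (181 mm). Axes as the caddy's.
- latch (a joint): Angle (rad) of the latch knob, a white bar 42 long, 12 wide, standing 34 mm above its collar (185 to 219 mm above the table). 0 = bar along the caddy's x, unlatched; grows clockwise seen from above, travel 1.7; starts 0 to 0.3. Its stiff bearing takes about 0.08 N m to turn and holds it where it is left. At rest that drag can push either way on whatever holds it.
- latch_grip (a point): Point on the latch's axis, 209 mm above the table, to grip the bar at; x axis along the bar. With the bin home, a steel tongue under the knob meets the bin's springy catch at some angle between 0.85 and 1.35 rad, new each time and unseen; from there the torque rises about 3 N m per rad. Snug is 0.05 to 0.25 N m above the bearing's own; over 0.3 above is forced.
- dial_a_mount: Collar (origin centre of its underside, on the caddy's top) of a white round dial 38 mm across whose top is 32 mm above the caddy's top; turns easily; not to be touched.
- dial_b_mount: Collar of a stepped white round dial, 38 mm across at the foot and 28 mm above, same height; not to be touched.
- dial_c_mount: Collar of a fluted white round dial, 38 mm across, same height; not to be touched.
- cork: Loose cork, 22 mm across, 40 tall, standing on the caddy's top behind the row; origin centre of its underside.
- bottle: Empty green glass bottle, 62 mm across, 225 tall, standing on the table at the +y side of the caddy; origin centre of its underside.
- can: Crushed aluminium can, 66 mm across, 36 tall, on the table; origin centre of its underside.
- ashtray: White ceramic ashtray, 110 mm across, 35 high, on the table; origin centre of its underside.
- catcher: Stainless bottle cap catcher, a cup 72 mm across, 85 tall, on the table; origin centre of its underside.

How it is judged:
On the way, in this order (a step that is already met when the one before it is completed fails the run):
1. the bin is pushed fully home while the latch is still off its catch (value of joint bin below 0.03 rad and contact force between latch_mount and caddy below 1 N), for 0.2 s.
2. the latch bears snugly on the catch (contact force between latch_mount and caddy above 3.5 N), for 0.3 s.
At the end, for the whole second after the job is handed in: the bin is home within 0.02 rad, the latch is at rest past 0.6 rad and still presses on the bin's catch with more than 3 N (value of joint bin below 0.02 rad and contact force between latch_mount and caddy above 3 N and velocity of joint latch below 0.05 rad/s and value of joint latch above 0.6 rad); the robot touches nothing.
It fails at once if the latch is forced: its tongue presses the catch with more than 30 N (about 0.33 N m) (contact force between latch_mount and caddy above 30 N).
It fails at once if a round dial is touched (more than 0.5 N) (contact force between any of the arm, the fingers and dial_a_mount above 0.5 N or contact force between any of the arm, the fingers and dial_b_mount above 0.5 N or contact force between any of the arm, the fingers and dial_c_mount above 0.5 N).
It fails at once if another thing on the table or the caddy is shifted by more than 20 mm (distance of any of cork, bottle, can, ashtray, catcher from where it was at the start of the episode above 0.02 m).
It also fails if it takes over 69 s, if anything falls off the work surface, if the arm or the gripper's body presses on something with over 40 N, if the wrist force passes 120 N, or if a joint passes its speed limit or range.

## Working session

There is one attempt and no reset: what is moved stays moved. The work goes in short steps, Python scripts to look and compute and a shell command to move; the robot and the scene stay as the last step left them, time stands still between calls to the robot, and variables do not carry over. Pictures are saved under pics/ and viewed, about 8 in all and at most 12, crops included, and the job is handed in when it is done.

```bash
mkdir -p pics; ls; cat > h.py <<'E'
import numpy as np, cv2
from station import ctrl
from scipy.spatial.transform import Rotation as R
def K(c):
    p=ctrl.camera_params(c); f=240/np.tan(np.radians(p["vertical_fov"])/2)
    return f,p["cx"],p["cy"],np.linalg.inv(p["camera_from_world"])
def onz(c,px,z):
    f,cx,cy,T=K(c); d=T[:3,:3]@np.array([(px[0]-cx)/f,(px[1]-cy)/f,1]); o=T[:3,3]
    return o+d*(z-o[2])/d[2]
def cloud(c,D):
    f,cx,cy,T=K(c); v,u=np.mgrid[:480,:640]
    P=np.stack([(u-cx)/f*D,(v-cy)/f*D,D],-1)@T[:3,:3].T+T[:3,3]; P[D==0]=np.nan; return P
E
python3 - <<'E'
from h import *
np.set_printoptions(precision=4,suppress=True)
for c in("top","side"):
    im,D=ctrl.camera(c); cv2.imwrite(f"pics/{c}0.png",im[...,::-1]); np.save(c+"0.npy",D)
    print(c,K(c)[3][:3,3],K(c)[3][:3,2])
    for l,z in[("caddy",0),("latch_mount",.181),("latch_grip",.209),("bin_pull",None),("dial_a_mount",.181),("dial_b_mount",.181),("dial_c_mount",.181),("cork",.181),("bottle",0),("can",0),("ashtray",0),("catcher",0)]:
        for r in ctrl.place_of(c,l)[:2]:
            print(l,round(r["score"],2),np.round(r["centre"],1),onz(c,r["centre"],z if z is not None else .145)[:2])
print(ctrl.get_obs())
E
```

```text
pics
top [0.3907 0.0414 1.3189] [ 0.1893 -0.0281 -0.9815]
caddy 0.47 [451.1 207.9] [ 0.721 -0.337]
caddy 0.34 [419.1 224.4] [ 0.6765 -0.2529]
latch_mount 0.77 [391.2 230.9] [ 0.6218 -0.1505]
latch_grip 0.59 [395.4 228.2] [ 0.6221 -0.155 ]
bin_pull 0.6 [394.2 227.5] [ 0.6371 -0.1636]
dial_a_mount 0.78 [365.  235.6] [ 0.6106 -0.0928]
dial_b_mount 0.62 [416.7 225. ] [ 0.6358 -0.2072]
dial_c_mount 0.49 [336.3 235.4] [ 0.6102 -0.03  ]
cork 0.53 [389.5 197.4] [ 0.6976 -0.1482]
cork 0.49 [395.6 226.7] [ 0.6314 -0.1604]
bottle 0.94 [276.6 260.7] [0.5788 0.1079]
can 0.95 [272.1 307.8] [0.462  0.1163]
ashtray 0.86 [468.6 282.9] [ 0.5283 -0.3734]
ashtray 0.7 [269.4 306.4] [0.4653 0.123 ]
catcher 0.94 [453.9 207.1] [ 0.7232 -0.3443]
side [ 0.1374 -0.6667  0.7868] [ 0.4431  0.6559 -0.6111]
caddy 0.65 [381.5 340.4] [ 0.6149 -0.1229]
latch_mount 0.85 [400.6 272. ] [ 0.6188 -0.1512]
latch_grip 0.68 [398.9 258.3] [ 0.615  -0.1486]
latch_grip 0.65 [375.  254.2] [ 0.5904 -0.1199]
bin_pull 0.61 [294.2 275.1] [ 0.4961 -0.0277]
dial_a_mount 0.68 [372.3 252.9] [ 0.6108 -0.0882]
dial_b_mount 0.65 [428.4 293.2] [ 0.6225 -0.2126]
dial_c_mount 0.96 [347.1 233.9] [ 0.6063 -0.023 ]
cork 0.61 [431.3 253.4] [ 0.6901 -0.1435]
bottle 0.92 [294.2 275. ] [0.5773 0.1169]
ashtray 0.75 [440.  470.1] [ 0.5302 -0.3693]
ashtray 0.58 [428.7 289.6] [ 0.7749 -0.0694]
catcher 0.8 [508.  398.5] [ 0.7075 -0.3375]
{'time_s': 1.3, 'qpos': array([-1.1866,  0.2999,  1.521 , -0.    ,  1.3207, -0.0666]), 'joint_vel': array([-0.    ,  0.0001, -0.0002, -0.0001,  0.0005, -0.001 ]), 'tau': array([  0.0013, -53.1665, -35.2913,   0.0709,   0.0213,  -0.0001]), 'ee_pos': array([ 0.2396, -0.4951,  0.2055]), 'eef_rot': array([ 3.1416, -0.    , -1.12  ]), 'force': array([-0.4542, -0.5985,  0.6665]), 'moment': array([-0.082 , -0.0101, -0.0115]), 'grip_width': 0.0941868083608659}
```

View pics/top0.png

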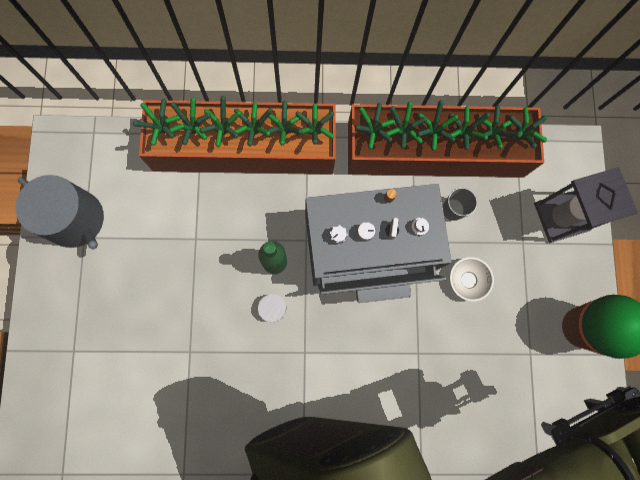

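View pics/side0.png

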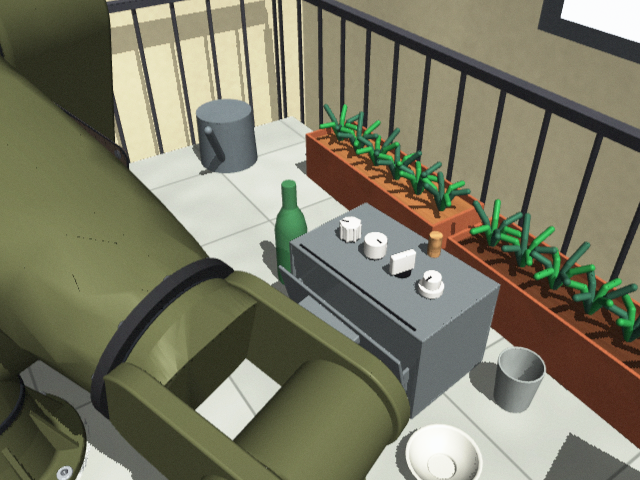

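The top view shows, left to right, the fluted dial (337,234), plain dial (366,231), bar latch (394,227) and stepped dial (420,226). The bin is tilted out with its pull near (384,294), and the cork is behind at (390,195). The side view agrees. Next I'll get the precise caddy pose, bar angle and pull position from depth.

```bash
cat > m.py <<'E'
from h import *
np.set_printoptions(precision=4,suppress=True)
def bar(c,tag,view=False):
    im,D=ctrl.camera(c)
    if tag: cv2.imwrite(f"pics/{tag}.png",im[...,::-1])
    return im,cloud(c,D)
E
python3 - <<'E'
from m import *
for c in("top","side"):
    D=np.load(c+"0.npy"); P=cloud(c,D); im=cv2.imread(f"pics/{c}0.png")
    x,y,z=np.moveaxis(P,-1,0)
    m=(abs(z-.181)<.006)&(x>.5)&(x<.8)&(y>-.33)&(y<.07)
    n,l,s,_=cv2.connectedComponentsWithStats(m.astype(np.uint8)); k=1+np.argmax(s[1:,4]); m=l==k
    r=cv2.minAreaRect((P[m][:,:2]*1000).astype(np.float32)); print(c,"top rect",r,"z",np.median(z[m]))
    w=(im.min(-1)>110)&(z>.2)&(z<.225)&(x>.5)&(x<.75)&(y>-.33)&(y<.07)
    n,l,s,ce=cv2.connectedComponentsWithStats(w.astype(np.uint8))
    for i in range(1,n):
        if s[i,4]>15:
            q=P[l==i]; qt=q[q[:,2]>.212]
            print(ce[i],s[i,4],"mean",q.mean(0),"zmax",q[:,2].max(), cv2.minAreaRect((q[:,:2]*1000).astype(np.float32)))
    p=(z>.1)&(z<.175)&(x>.38)&(x<.58)&(y>-.3)&(y<.05)
    n,l,s,ce=cv2.connectedComponentsWithStats(p.astype(np.uint8))
    for i in range(1,n):
        if s[i,4]>60: q=P[l==i]; print("pull?",ce[i],s[i,:4],q.min(0),q.max(0),q.mean(0))
im=cv2.imread("pics/top0.png")[170:310,295:475]; cv2.imwrite("pics/crop.png",cv2.resize(im,None,fx=4.4,fy=4.2,interpolation=2))
E
```

```text
top top rect ((624.5714111328125, -121.48162841796875), (181.54263305664062, 301.6110534667969), 6.953147888183594) z 0.18145854696233465
[394.39 227.2 ] 100 mean [ 0.6222 -0.1511  0.219 ] zmax 0.2240481223121682 ((623.0001831054688, -151.44073486328125), (11.955862998962402, 40.776649475097656), 81.26616668701172)
[421.3629 224.5726] 124 mean [ 0.63   -0.2102  0.213 ] zmax 0.21978179630255656 ((629.1072387695312, -210.726806640625), (24.28895378112793, 27.79079818725586), 87.98462677001953)
[366.0524 230.7162] 229 mean [ 0.615  -0.0914  0.2132] zmax 0.2194014029456406 ((615.1441650390625, -91.72002410888672), (35.68555450439453, 35.921630859375), 18.038362503051758)
[338.2762 233.819 ] 210 mean [ 0.6075 -0.0322  0.213 ] zmax 0.21864989547784885 ((607.3711547851562, -32.84227752685547), (33.966033935546875, 34.80378341674805), 9.092105865478516)
pull? [382.0556 288.3121] [319 265 127  38] [ 0.4691 -0.2734  0.1001] [0.5581 0.0045 0.1573] [ 0.4999 -0.1351  0.1374]
side top rect ((622.279052734375, -119.04704284667969), (184.33477783203125, 303.24884033203125), 7.140326499938965) z 0.18
[... 337 characters left out ...]
.975494384765625), 51.73844528198242)
[435.6167 234.6833] 60 mean [ 0.6923 -0.1452  0.2198] zmax 0.22339339265769398 ((692.9832153320312, -145.37750244140625), (16.07018280029297, 18.934539794921875), 45.90482711791992)
[402.8365 257.478 ] 318 mean [ 0.6187 -0.1533  0.2122] zmax 0.2207943849130486 ((620.3889770507812, -150.9038848876953), (15.294899940490723, 43.24504852294922), 85.01299285888672)
[432.0649 278.4275] 262 mean [ 0.6255 -0.213   0.2097] zmax 0.21475837164354927 ((627.81201171875, -210.3134002685547), (27.258880615234375, 27.095413208007812), 47.15740203857422)
pull? [346.6448 317.1224] [278 243 158 140] [ 0.4705 -0.2803  0.1   ] [0.58   0.0211 0.1749] [ 0.5173 -0.1405  0.1349]
```

View pics/crop.png

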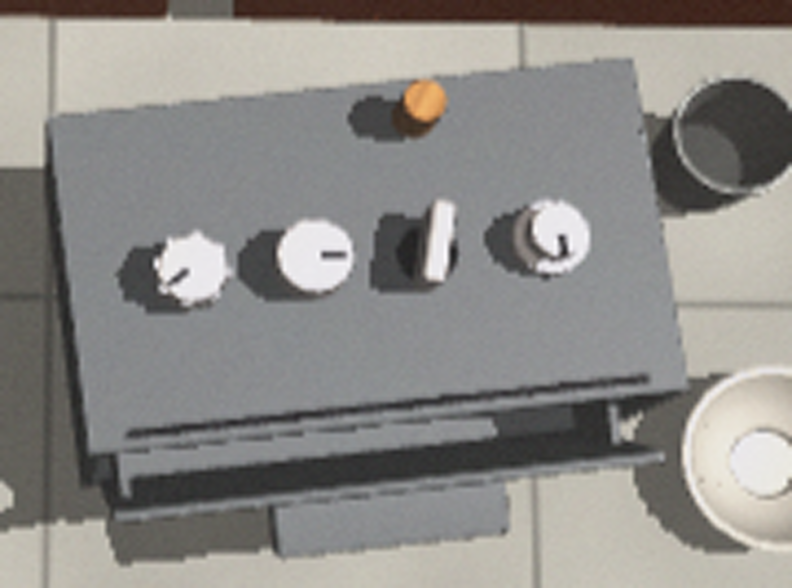

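Centre is about (0.6235, -0.120), yaw 0.122, the latch is at about 0.25 rad, and the row order from +y is c, a, latch, b. Now I'll move in front of the pull with the jaws shut, then turn the jaw axis along the caddy's y.

```bash
python3 -m inch '[-2.9,-4.1,0,0,0,0,0,-2.9,-4.1,0,0,0,0,0,-2.9,-4.1,0,0,0,0,0,-2.9,-4.1,0,0,0,0,0,-2.9,-4.1,0,0,0,0,0,-2.9,-4.1,0,0,0,0,0,-2.9,-4.1,0,0,0,0,0,-2.9,-4.1,0,0,0,0,0,0,0,0,0,0,-0.18,0,0,0,0,0,0,-0.18,0,0,0,0,0,0,-0.18,0,0,0,0,0,0,-0.18,0,0,0,0,0,0,-0.18,0,0,0,0,0,0,-0.18,0,0,0,0,0,0,-0.18,0,0,0,0,0,0,-0.18,0,0,0,0,0,0,-0.18,0,0,0,0,0,0,-0.18,0,0,0,0,0,0,-0.18,0,0,0,0,0,0,-0.18,0]' 10; python3 -m inch '[0,0,0,0,0,-0.18,0,0,0,0,0,0,-0.18,0,0,0,0,0,0,-0.18,0,0,0,0,0,0,-0.11,0,0,0,3.2,0,0,0,0,0,0,3.2,0,0,0,0,0,0,3.2,0,0,0,0,0,0,0,0,0,0,0]'
```

```text
time_s: 3.8
ee_pos: [0.4338, -0.1433, 0.2055]
eef_rot: [3.141, -0.0, 1.046]
force: [0.0, 0.6, 0.3]
grip_width: 0.0005
time_s: 4.8
ee_pos: [0.4328, -0.1429, 0.1081]
eef_rot: [-3.138, -0.002, 1.69]
force: [0.9, 0.3, 0.0]
grip_width: 0.0003
```

```bash
python3 -m inch '[0,0.8,0,0,0,0,0,0,0.8,0,0,0,0,0,0,0.8,0,0,0,0,0,0,0.8,0,0,0,0,0,0,0.6,0,0,0,0,0,0,0.6,0,0,0,0,0,0,0.6,0,0,0,0,0,0,0.4,0,0,0,0,0]'; python3 -m inch '[0,0.2,0,0,0,0,0,0,0.2,0,0,0,0,0,0,0.2,0,0,0,0,0]'; python3 -m inch '[0,0.2,0,0,0,0,0]';python3 -m inch '[0,0.2,0,0,0,0,0]'
```

```text
time_s: 5.8
ee_pos: [0.4878, -0.1369, 0.1094]
eef_rot: [3.142, -0.0, 1.69]
force: [-0.5, 0.8, -0.2]
grip_width: 0.0004
time_s: 6.18
ee_pos: [0.4922, -0.1363, 0.1094]
eef_rot: [-3.138, -0.0, 1.69]
force: [-20.5, -1.8, 13.1]
grip_width: 0.0006
time_s: 6.3
ee_pos: [0.4923, -0.1363, 0.1094]
eef_rot: [-3.134, -0.001, 1.69]
force: [-40.5, -3.9, 24.2]
grip_width: 0.0008
time_s: 6.42
ee_pos: [0.4923, -0.1362, 0.1094]
eef_rot: [-3.129, -0.002, 1.69]
force: [-58.9, -5.9, 35.3]
grip_width: 0.0006
```

Hard stop reached at the expected position (caddy x about -132). Backing off, rising and checking the bin.

```bash
python3 -m inch '[0,-0.6,0,0,0,0,0,0,-1.5,0,0,0,0,0,0,-2,0,0,0,0,0,0,0,-3,0,0,0,0,0,0,-3,0,0,0,0,0,0,-4,0,0,0,0,0,0,-4,0,0,0,0,0,0,0,0,0,0,0]'; python3 - <<'E'
from m import *
im,P=bar("side","side1"); cv2.imwrite("pics/c1.png",cv2.resize(im[170:450,260:560,::-1],None,fx=2,fy=2))
D=P; x,y,z=np.moveaxis(P,-1,0)
a=.122; cx=(x-.6235)*np.cos(a)+(y+.12)*np.sin(a); cy=-(x-.6235)*np.sin(a)+(y+.12)*np.cos(a)
m=(abs(cy)<.055)&(z>.125)&(z<.155)&(cx<-.08)&(cx>-.2); print(m.sum(),np.percentile(cx[m],[0,2,10,50]),np.percentile(z[m],[5,50,95]))
im,P=bar("top","top1"); x,y,z=np.moveaxis(P,-1,0)
w=(im.min(-1)>110)&(z>.2)&(z<.225)&(abs(x-.622)<.03)&(abs(y+.151)<.025)
q=(P[w][:,:2]*1000).astype(np.float32); print(len(q),cv2.minAreaRect(q) if len(q)>5 else 0)
E
```

```text
time_s: 7.42
ee_pos: [0.4575, -0.1409, 0.2521]
eef_rot: [3.137, 0.002, 1.69]
force: [0.5, -0.4, -0.5]
grip_width: 0.0004
1606 [-0.1262 -0.125  -0.1241 -0.1097] [0.1342 0.146  0.1536]
103 ((622.4459228515625, -151.2108154296875), (11.385732650756836, 41.26603698730469), 80.7013168334961)
```

View pics/c1.png

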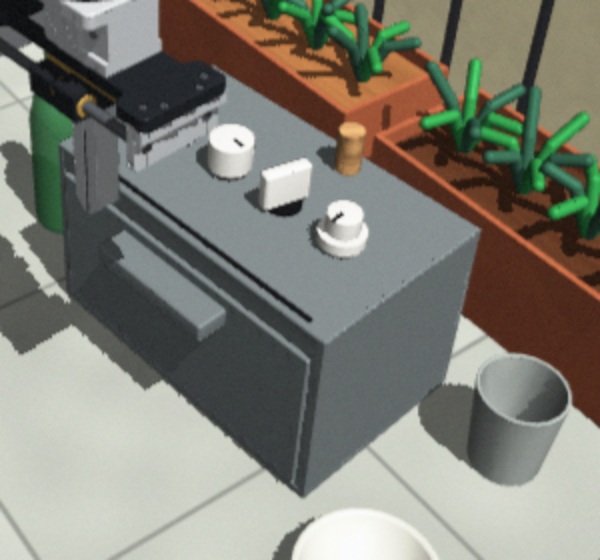

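View pics/top1.png

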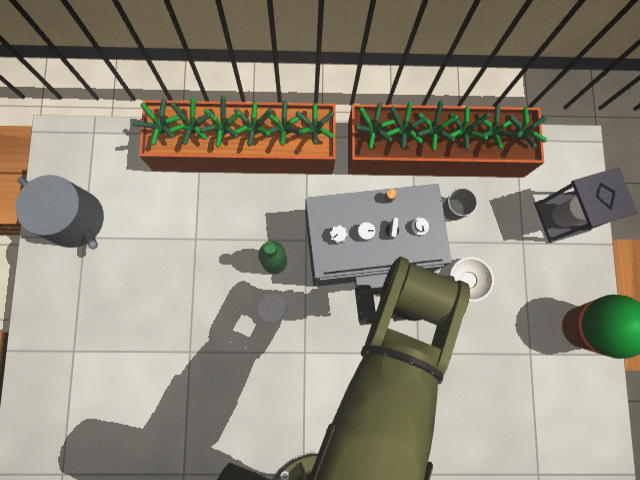

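The bin is home (pull face at -125 mm against a nominal -123), the bar is unchanged at about -9°, and nothing was disturbed. Moving above the latch with the jaws part open.

```bash
python3 -m inch '[-0.5,2.7,0,0,0,0,0.34,-0.5,2.7,0,0,0,0,0.34,-0.5,2.7,0,0,0,0,0.34,-0.5,2.7,0,0,0,0,0.34,-0.5,2.7,0,0,0,0,0.34,-0.5,2.7,0,0,0,0,0.34,0,0,0,0,0,0.09,0.34,0,0,0,0,0,0.09,0.34,0,0,0,0,0,0.09,0.34,0,0,0,0,0,0,0.34,0,0,0,0,0,0,0.34]' 15; python3 - <<'E'
from m import *
o=ctrl.get_obs(); print(o)
Rm=R.from_euler("xyz",o["eef_rot"]).as_matrix(); print("tool cm",Rm.T@(np.array([.622,-.151,.192])-o["ee_pos"])*100)
im,P=bar("side","side2"); cv2.imwrite("pics/c2.png",cv2.resize(im[140:340,280:520,::-1],None,fx=2.5,fy=2.5))
E
```

```text
time_s: 8.9
ee_pos: [0.6209, -0.1511, 0.2486]
eef_rot: [-3.14, -0.0, 1.422]
force: [0.1, 0.4, 0.1]
grip_width: 0.032
{'time_s': 8.9, 'qpos': array([-0.296 ,  0.4797,  1.1751,  0.    ,  1.4881, -1.718 ]), 'joint_vel': array([-0.0002, -0.0052, -0.0044, -0.002 ,  0.0012,  0.0066]), 'tau': array([  0.0017, -64.5414, -36.6968,  -0.0261,   0.0632,   0.0487]), 'ee_pos': array([ 0.6209, -0.1511,  0.2486]), 'eef_rot': array([-3.1403, -0.0002,  1.422 ]), 'force': array([0.061 , 0.3676, 0.0617]), 'moment': array([ 0.062 , -0.0703,  0.0034]), 'grip_width': 0.03198970922896955}
tool cm [0.0218 0.1191 5.6568]
```

View pics/c2.png

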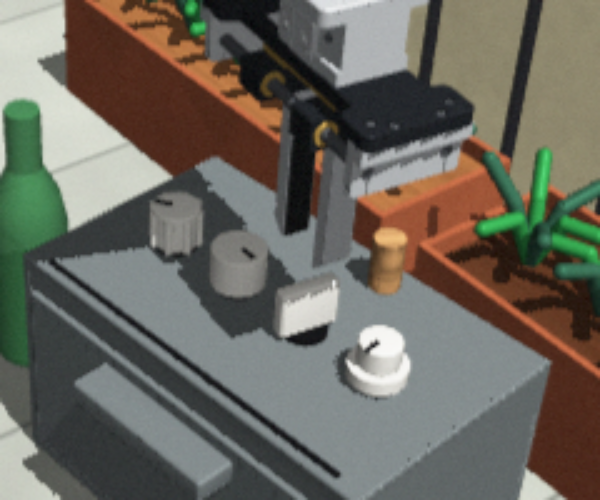

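The jaws straddle the bar's position (tips near crop (313,245), bar at (307,305)), clear of the dials and cork. Descending.

```bash
python3 -m inch '[0,0.1,1.5,0,0,0,0.34,0,0,1,0,0,0,0.34,0,0,0.5,0,0,0,0.34,0,0,0,0,0,0,0.34]'; python3 -m inch '[0,0,1,0,0,0,0.34,0,0,1,0,0,0,0.34,0,0,0.6,0,0,0,0.34,0,0,0,0,0,0,0.34]'; python3 -c "
from station import ctrl
o=ctrl.get_obs();print(o['ee_pos'],o['force'],o['moment'],o['tau'][5])"
```

```text
time_s: 9.45
ee_pos: [0.6219, -0.1512, 0.219]
eef_rot: [-3.141, -0.0, 1.42]
force: [0.3, 1.1, 0.1]
grip_width: 0.0319
time_s: 9.95
ee_pos: [0.6219, -0.1512, 0.1929]
eef_rot: [-3.141, -0.0, 1.42]
force: [-1.0, -0.5, -0.3]
grip_width: 0.0323
[ 0.62186035 -0.15120555  0.19285168] [-0.96861266 -0.5020303  -0.331646  ] [ 0.03173889 -0.13388464 -0.00110847] -0.00019911361050617415
```

```bash
cat > s.py <<'E'
from station import ctrl
import numpy as np
a=[]
for i in range(3):
    ctrl.camera("top"); o=ctrl.get_obs(); a.append(np.r_[o["time_s"],o["eef_rot"][2],o["qpos"][5],o["force"],o["moment"],o["tau"][5],o["grip_width"]])
print("t yaw q6 | F | M | tau6 w",np.round(np.mean(a,0),4),"sdMz",np.round(np.std([x[8] for x in a]),4))
E
python3 -m inch '[0,0,0,0,0,0,0.05,0,0,0,0,0,0,0.05,0,0,0,0,0,0,0.05,0,0,0,0,0,0,0.05]' 35; python3 s.py
```

```text
time_s: 10.45
ee_pos: [0.6222, -0.151, 0.1938]
eef_rot: [3.141, -0.0, 1.42]
force: [0.4, 3.4, 3.1]
grip_width: 0.0117
t yaw q6 | F | M | tau6 w [10.55    1.4202 -1.7158  0.3262  4.3382  3.0279  0.8582 -0.1664  0.0533
  0.0487  0.0118] sdMz 0.0191
```

Gripped flat (11.8 mm). Turning clockwise through the free range.

```bash
python3 -m inch '[0,0,0,0,0,0.04,0.05,0,0,0,0,0,0.04,0.05,0,0,0,0,0,0.04,0.05]'; python3 s.py;  python3 -m inch '[0,0,0,0,0,0.05,0.05,0,0,0,0,0,0.05,0.05,0,0,0,0,0,0.05,0.05,0,0,0,0,0,0.05,0.05,0,0,0,0,0,0.05,0.05]'; python3 s.py; python3 -m inch '[0,0,0,0,0,0.02,0.05,0,0,0,0,0,0.02,0.05]'; python3 s.py
```

```text
time_s: 10.98
ee_pos: [0.6222, -0.1509, 0.1938]
eef_rot: [3.141, -0.0, 1.299]
force: [0.0, 4.2, 4.6]
grip_width: 0.0122
t yaw q6 | F | M | tau6 w [11.075   1.2992 -1.5947  0.3817  5.0444  4.5633  1.0411 -0.2058 -0.0228
  0.108   0.0117] sdMz 0.0347
time_s: 11.75
ee_pos: [0.6222, -0.1509, 0.1938]
eef_rot: [3.141, -0.001, 1.05]
force: [-0.1, 5.6, 4.0]
grip_width: 0.0115
t yaw q6 | F | M | tau6 w [ 1.1850e+01  1.0493e+00 -1.3448e+00  9.9030e-01  5.3165e+00  4.2085e+00
  1.0978e+00 -2.4440e-01 -3.5500e-02  1.1690e-01  1.1800e-02] sdMz 0.0381
time_s: 12.15
ee_pos: [0.6222, -0.1509, 0.1938]
eef_rot: [3.141, -0.001, 1.011]
force: [-0.2, 5.7, 4.8]
grip_width: 0.0117
t yaw q6 | F | M | tau6 w [ 1.2250e+01  1.0105e+00 -1.3060e+00  8.8360e-01  5.2752e+00  4.3861e+00
  1.1133e+00 -2.7940e-01  4.8000e-02  9.5200e-02  1.1800e-02] sdMz 0.0248
```

tau6 reads the drag cleanly at about 0.1 against 0 free, while Mz is noisier. I'll feel onward in small steps, with a guard that stops the chain once the torque rises.

```bash
cat > g.py <<'E'
import sys,numpy as np
from station import ctrl
a=[]
for i in range(4):
    ctrl.camera("top"); o=ctrl.get_obs(); a.append([o["eef_rot"][2],o["tau"][5],o["moment"][2]])
m,s=np.mean(a,0),np.std(a,0)
print("yaw %.4f tau6 %.4f±%.4f Mz %.3f±%.3f"%(m[0],m[1],s[1],m[2],s[2]))
sys.exit(m[1]>float(sys.argv[1]))
E
python3 -m inch '[0,0,0,0,0,0.03,0.05,0,0,0,0,0,0.03,0.05,0,0,0,0,0,0.03,0.05,0,0,0,0,0,0.03,0.05]' >/dev/null; python3 g.py 0.15 && 
python3 -m inch '[0,0,0,0,0,0.01,0.05,0,0,0,0,0,0.01,0.05]' >/dev/null && python3 g.py 0.15 &&
python3 -m inch '[0,0,0,0,0,0.01,0.05,0,0,0,0,0,0.01,0.05]' >/dev/null && python3 g.py 0.15 &&
python3 -m inch '[0,0,0,0,0,0.01,0.05,0,0,0,0,0,0.01,0.05]' >/dev/null && python3 g.py 0.15 &&
python3 -m inch '[0,0,0,0,0,0.01,0.05,0,0,0,0,0,0.01,0.05]' >/dev/null && python3 g.py 0.15
```

```text
yaw 0.8904 tau6 0.0818±0.2321 Mz -0.001±0.054False
```

```bash
sed -i 's/m,s=np.mean(a,0)/m,s=np.median(a,0)/; s/sys.exit(m\[1\]>float(sys.argv\[1\]))/sys.exit(int(m[1]>float(sys.argv[1])))/; s/print(/print(np.round([x[1] for x in a],3),/; s/range(4)/range(5)/' g.py
python3 g.py 0.15 && 
python3 -m inch '[0,0,0,0,0,0.01,0.05,0,0,0,0,0,0.01,0.05]' >/dev/null && python3 g.py 0.15 &&
python3 -m inch '[0,0,0,0,0,0.01,0.05,0,0,0,0,0,0.01,0.05]' >/dev/null && python3 g.py 0.15 &&
python3 -m inch '[0,0,0,0,0,0.01,0.05,0,0,0,0,0,0.01,0.05]' >/dev/null && python3 g.py 0.15 &&
python3 -m inch '[0,0,0,0,0,0.01,0.05,0,0,0,0,0,0.01,0.05]' >/dev/null && python3 g.py 0.15
```

```text
[-0.01  -0.017 -0.018 -0.018 -0.018] yaw 0.8913 tau6 -0.0176±0.0030 Mz -0.009±0.038
[-0.025  0.191  0.098  0.061  0.051] yaw 0.8713 tau6 0.0608±0.0704 Mz 0.024±0.012
[-0.025  0.191  0.098  0.061  0.051] yaw 0.8513 tau6 0.0608±0.0704 Mz 0.044±0.018
[-0.025  0.191  0.098  0.061  0.051] yaw 0.8313 tau6 0.0607±0.0704 Mz 0.058±0.020
[-0.025  0.191  0.098  0.061  0.051] yaw 0.8114 tau6 0.0608±0.0704 Mz 0.054±0.026
```

The tau6 step response repeats exactly in free motion, so any deviation means contact. I'll continue using hold rows rather than camera calls to settle.

```bash
cat > g.py <<'E'
import sys
from station import ctrl
o=ctrl.get_obs(); t=o["tau"][5]
print("t %.2f yaw %.4f tau6 %.4f Mz %.3f"%(o["time_s"],o["eef_rot"][2],t,o["moment"][2]))
sys.exit(int(t>float(sys.argv[1])))
E
S(){ python3 g.py 0.09; }
python3 -m inch '[0,0,0,0,0,0.01,0.05,0,0,0,0,0,0.01,0.05,0,0,0,0,0,0,0.05,0,0,0,0,0,0,0.05]' >/dev/null && S &&
python3 -m inch '[0,0,0,0,0,0.01,0.05,0,0,0,0,0,0.01,0.05,0,0,0,0,0,0,0.05,0,0,0,0,0,0,0.05]' >/dev/null && S &&
python3 -m inch '[0,0,0,0,0,0.01,0.05,0,0,0,0,0,0.01,0.05,0,0,0,0,0,0,0.05,0,0,0,0,0,0,0.05]' >/dev/null && S &&
python3 -m inch '[0,0,0,0,0,0.01,0.05,0,0,0,0,0,0.01,0.05,0,0,0,0,0,0,0.05,0,0,0,0,0,0,0.05]' >/dev/null && S &&
python3 -m inch '[0,0,0,0,0,0.01,0.05,0,0,0,0,0,0.01,0.05,0,0,0,0,0,0,0.05,0,0,0,0,0,0,0.05]' >/dev/null && S &&
python3 -m inch '[0,0,0,0,0,0.01,0.05,0,0,0,0,0,0.01,0.05,0,0,0,0,0,0,0.05,0,0,0,0,0,0,0.05]' >/dev/null && S &&
python3 -m inch '[0,0,0,0,0,0.01,0.05,0,0,0,0,0,0.01,0.05,0,0,0,0,0,0,0.05,0,0,0,0,0,0,0.05]' >/dev/null && S &&
python3 -m inch '[0,0,0,0,0,0.01,0.05,0,0,0,0,0,0.01,0.05,0,0,0,0,0,0,0.05,0,0,0,0,0,0,0.05]' >/dev/null && S
```

```text
t 15.75 yaw 0.7914 tau6 0.0510 Mz 0.070
t 16.25 yaw 0.7714 tau6 0.0510 Mz 0.088
t 16.75 yaw 0.7514 tau6 0.0509 Mz 0.039
t 17.25 yaw 0.7314 tau6 0.0509 Mz 0.091
t 17.75 yaw 0.7114 tau6 0.0508 Mz 0.084
t 18.25 yaw 0.6914 tau6 0.0509 Mz 0.087
t 18.75 yaw 0.6714 tau6 0.0510 Mz 0.013
t 19.25 yaw 0.6514 tau6 0.0510 Mz 0.071
```

```bash

S(){ python3 g.py 0.06; }
python3 -m inch '[0,0,0,0,0,0.01,0.05,0,0,0,0,0,0.01,0.05,0,0,0,0,0,0,0.05,0,0,0,0,0,0,0.05]' >/dev/null && S &&
python3 -m inch '[0,0,0,0,0,0.01,0.05,0,0,0,0,0,0.01,0.05,0,0,0,0,0,0,0.05,0,0,0,0,0,0,0.05]' >/dev/null && S &&
python3 -m inch '[0,0,0,0,0,0.01,0.05,0,0,0,0,0,0.01,0.05,0,0,0,0,0,0,0.05,0,0,0,0,0,0,0.05]' >/dev/null && S &&
python3 -m inch '[0,0,0,0,0,0.01,0.05,0,0,0,0,0,0.01,0.05,0,0,0,0,0,0,0.05,0,0,0,0,0,0,0.05]' >/dev/null && S &&
python3 -m inch '[0,0,0,0,0,0.01,0.05,0,0,0,0,0,0.01,0.05,0,0,0,0,0,0,0.05,0,0,0,0,0,0,0.05]' >/dev/null && S &&
python3 -m inch '[0,0,0,0,0,0.01,0.05,0,0,0,0,0,0.01,0.05,0,0,0,0,0,0,0.05,0,0,0,0,0,0,0.05]' >/dev/null && S &&
python3 -m inch '[0,0,0,0,0,0.01,0.05,0,0,0,0,0,0.01,0.05,0,0,0,0,0,0,0.05,0,0,0,0,0,0,0.05]' >/dev/null && S &&
python3 -m inch '[0,0,0,0,0,0.01,0.05,0,0,0,0,0,0.01,0.05,0,0,0,0,0,0,0.05,0,0,0,0,0,0,0.05]' >/dev/null && S
```

```text
t 19.75 yaw 0.6314 tau6 0.0508 Mz 0.093
t 20.25 yaw 0.6114 tau6 0.0509 Mz 0.025
t 20.75 yaw 0.5914 tau6 0.0508 Mz 0.018
t 21.25 yaw 0.5714 tau6 0.0508 Mz 0.072
t 21.75 yaw 0.5514 tau6 0.0508 Mz 0.055
t 22.25 yaw 0.5314 tau6 0.0508 Mz 0.053
t 22.75 yaw 0.5114 tau6 0.0508 Mz 0.033
t 23.25 yaw 0.4914 tau6 0.0508 Mz 0.046
```

```bash

S(){ python3 g.py 0.06; }
python3 -m inch '[0,0,0,0,0,0.01,0.05,0,0,0,0,0,0.01,0.05,0,0,0,0,0,0,0.05,0,0,0,0,0,0,0.05]' >/dev/null && S &&
python3 -m inch '[0,0,0,0,0,0.01,0.05,0,0,0,0,0,0.01,0.05,0,0,0,0,0,0,0.05,0,0,0,0,0,0,0.05]' >/dev/null && S &&
python3 -m inch '[0,0,0,0,0,0.01,0.05,0,0,0,0,0,0.01,0.05,0,0,0,0,0,0,0.05,0,0,0,0,0,0,0.05]' >/dev/null && S &&
python3 -m inch '[0,0,0,0,0,0.01,0.05,0,0,0,0,0,0.01,0.05,0,0,0,0,0,0,0.05,0,0,0,0,0,0,0.05]' >/dev/null && S &&
python3 -m inch '[0,0,0,0,0,0.01,0.05,0,0,0,0,0,0.01,0.05,0,0,0,0,0,0,0.05,0,0,0,0,0,0,0.05]' >/dev/null && S &&
python3 -m inch '[0,0,0,0,0,0.01,0.05,0,0,0,0,0,0.01,0.05,0,0,0,0,0,0,0.05,0,0,0,0,0,0,0.05]' >/dev/null && S &&
python3 -m inch '[0,0,0,0,0,0.01,0.05,0,0,0,0,0,0.01,0.05,0,0,0,0,0,0,0.05,0,0,0,0,0,0,0.05]' >/dev/null && S &&
python3 -m inch '[0,0,0,0,0,0.01,0.05,0,0,0,0,0,0.01,0.05,0,0,0,0,0,0,0.05,0,0,0,0,0,0,0.05]' >/dev/null && S
```

```text
t 23.75 yaw 0.4714 tau6 0.0563 Mz 0.039
t 24.25 yaw 0.4514 tau6 0.0721 Mz 0.076
```

Contact begins near yaw 0.475. Now smaller steps, watching the torque.

```bash

S(){ python3 g.py 0.16; }
S; python3 -m inch '[0,0,0,0,0,0,0.05,0,0,0,0,0,0,0.05]' && S &&
python3 -m inch '[0,0,0,0,0,0.01,0.05]' >/dev/null && S && python3 -m inch '[0,0,0,0,0,0,0.05]' >/dev/null && S && python3 -m inch '[0,0,0,0,0,0,0.05]' >/dev/null && S; python3 -m inch '[0,0,0,0,0,0,0.05]' >/dev/null && S; python3 s.py
```

```text
t 24.25 yaw 0.4514 tau6 0.0721 Mz 0.076
time_s: 24.5
ee_pos: [0.6223, -0.1508, 0.1938]
eef_rot: [-3.142, -0.001, 0.451]
force: [2.1, 5.7, 4.9]
grip_width: 0.0114
t 24.50 yaw 0.4514 tau6 0.0695 Mz 0.050
t 24.62 yaw 0.4413 tau6 -0.1401 Mz 0.144
t 24.75 yaw 0.4414 tau6 0.1693 Mz 0.088
t 24.88 yaw 0.4415 tau6 0.0839 Mz 0.084
t yaw q6 | F | M | tau6 w [ 2.4975e+01  4.4150e-01 -7.3690e-01  2.2874e+00  5.7998e+00  4.1392e+00
  1.1310e+00 -3.5730e-01  1.0260e-01  8.1600e-02  1.1800e-02] sdMz 0.0328
```

```bash

S(){ python3 g.py 0.5; }
python3 -m inch '[0,0,0,0,0,0.005,0.05]' >/dev/null && S;python3 -m inch '[0,0,0,0,0,0.005,0.05]' >/dev/null && S;python3 -m inch '[0,0,0,0,0,0.005,0.05]' >/dev/null && S;python3 -m inch '[0,0,0,0,0,0.005,0.05]' >/dev/null && S; python3 -m inch '[0,0,0,0,0,0,0.05,0,0,0,0,0,0,0.05]' >/dev/null && S; python3 s.py; python3 s.py
python3 - <<'E'
from m import *
im,P=bar("side","side3"); cv2.imwrite("pics/c3.png",cv2.resize(im[140:340,280:520,::-1],None,fx=2.5,fy=2.5))
E
```

```text
t 25.15 yaw 0.4365 tau6 -0.0080 Mz 0.117
t 25.27 yaw 0.4313 tau6 0.0377 Mz 0.137
t 25.40 yaw 0.4264 tau6 0.0448 Mz 0.145
t 25.52 yaw 0.4213 tau6 0.0507 Mz 0.098
t 25.77 yaw 0.4216 tau6 0.1188 Mz 0.095
t yaw q6 | F | M | tau6 w [ 2.5875e+01  4.2150e-01 -7.1690e-01  2.4883e+00  5.8536e+00  3.9881e+00
  1.1171e+00 -3.7050e-01  1.0950e-01  1.1760e-01  1.1600e-02] sdMz 0.0264
t yaw q6 | F | M | tau6 w [ 2.6025e+01  4.2150e-01 -7.1690e-01  2.2127e+00  6.2477e+00  4.0099e+00
  1.1139e+00 -3.6390e-01  1.0530e-01  1.1740e-01  1.1900e-02] sdMz 0.0551
```

View pics/c3.png

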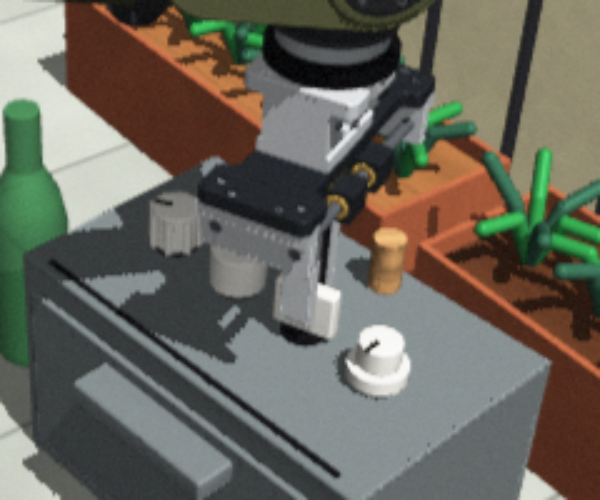

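The bar is now across the row with the jaws clear of all dials. tau6 rests at 0.1175 against 0.051 free, which bounds the catch torque at about 0.04 to 0.2 N·m. One more tiny step for margin, then hold.

```bash

S(){ python3 g.py 0.5; }
python3 -m inch '[0,0,0,0,0,0.005,0.05]' >/dev/null && S;python3 -m inch '[0,0,0,0,0,0.005,0.05]' >/dev/null && S; python3 -m inch '[0,0,0,0,0,0,0.05,0,0,0,0,0,0,0.05]' >/dev/null && S; python3 s.py; python3 s.py; python3 s.py
```

```text
t 26.25 yaw 0.4164 tau6 0.0137 Mz 0.154
t 26.38 yaw 0.4114 tau6 0.0613 Mz 0.111
t 26.62 yaw 0.4116 tau6 0.1310 Mz 0.111
t yaw q6 | F | M | tau6 w [ 2.6725e+01  4.1150e-01 -7.0690e-01  2.5076e+00  6.4598e+00  3.5578e+00
  1.1152e+00 -3.7810e-01  1.5930e-01  1.2980e-01  1.1800e-02] sdMz 0.0034
t yaw q6 | F | M | tau6 w [ 2.6875e+01  4.1150e-01 -7.0690e-01  2.3642e+00  5.8605e+00  4.0615e+00
  1.0971e+00 -3.3950e-01  1.1710e-01  1.2960e-01  1.1800e-02] sdMz 0.0219
t yaw q6 | F | M | tau6 w [ 2.7025e+01  4.1150e-01 -7.0690e-01  2.6712e+00  5.9672e+00  4.6136e+00
  1.1075e+00 -3.6540e-01  1.3660e-01  1.2960e-01  1.1700e-02] sdMz 0.0127
```

Tongue torque is at least 0.05 (about 4.5 N) and at most about 0.21 N·m, which is snug. Releasing and rising straight up.

```bash
python3 -m inch '[0,0,0,0,0,0,0.3,0,0,0,0,0,0,0.3,0,0,0,0,0,0,0.3,0,0,0,0,0,0,0.3]'; python3 s.py; python3 -m inch '[0,0,-1,0,0,0,0.3,0,0,-2,0,0,0,0.3,0,0,-3,0,0,0,0.3,0,0,-3,0,0,0,0.3,0,0,-3,0,0,0,0.3,0,0,0,0,0,0,0.3]'
python3 - <<'E'
from m import *
im,P=bar("side","side4"); cv2.imwrite("pics/c4.png",cv2.resize(im[170:470,260:560,::-1],None,fx=2,fy=2))
x,y,z=np.moveaxis(P,-1,0)
w=(im.min(-1)>110)&(z>.19)&(z<.226)&(abs(x-.622)<.03)&(abs(y+.151)<.028)
q=(P[w]*1000).astype(np.float32); q=q[q[:,2]>214]; print(len(q),cv2.minAreaRect(q[:,:2]))
for l,zz in[("cork",.181),("bottle",0),("catcher",0),("ashtray",0),("latch_mount",.181)]:
    for r in ctrl.place_of("side",l)[:1]: print(l,r["score"],onz("side",r["centre"],zz)[:2])
a=.122; cx=(x-.6235)*np.cos(a)+(y+.12)*np.sin(a); cy=-(x-.6235)*np.sin(a)+(y+.12)*np.cos(a)
m=(abs(cy)<.055)&(z>.125)&(z<.155)&(cx<-.08)&(cx>-.2); print(m.sum(),np.percentile(cx[m],[0,2,10,50]),np.percentile(z[m],[5,50,95]))
E
```

```text
time_s: 27.58
ee_pos: [0.622, -0.1514, 0.1933]
eef_rot: [3.142, 0.0, 0.41]
force: [0.3, 0.9, 0.4]
grip_width: 0.0284
t yaw q6 | F | M | tau6 w [ 2.7675e+01  4.1000e-01 -7.0580e-01  5.7300e-02 -1.1980e-01  3.9400e-02
 -1.3600e-02 -8.6000e-02  7.3000e-03 -2.2000e-03  2.8100e-02] sdMz 0.0168
time_s: 28.48
ee_pos: [0.6225, -0.1514, 0.3164]
eef_rot: [3.138, -0.004, 0.41]
force: [1.1, 0.2, 0.1]
grip_width: 0.0281Traceback (most recent call last):
  File "<stdin>", line 5, in <module>
cv2.error: OpenCV(4.12.0) /io/opencv/modules/imgproc/src/convhull.cpp:143: error: (-215:Assertion failed) total >= 0 && (depth == CV_32F || depth == CV_32S) in function 'convexHull'
```

View pics/c4.png

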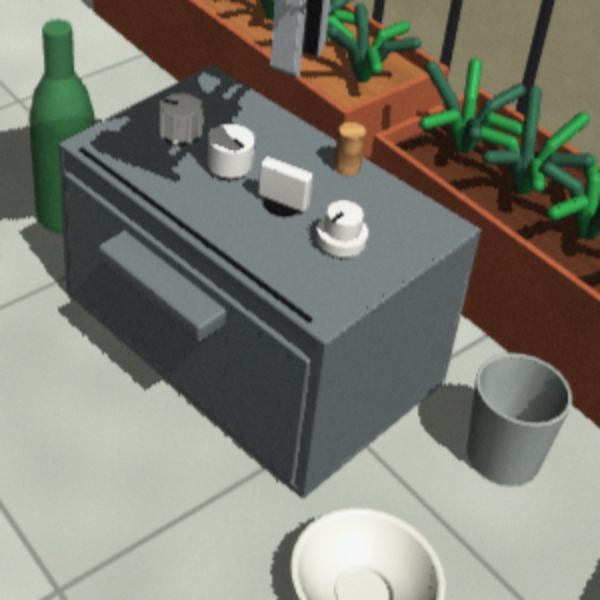

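The bar now lies across the row (crop (285,182)), and the bin, dials, cork, catcher and bottle look unchanged. A quick numeric check, then I'll hand in.

```bash
python3 - <<'E'
from m import *
im,P=bar("side",None)
x,y,z=np.moveaxis(P,-1,0)
w=(im.min(-1)>90)&(z>.192)&(z<.23)&(abs(x-.622)<.03)&(abs(y+.151)<.03)
q=(P[w]*1000).astype(np.float32); print(len(q)); 
if len(q)>5: print(cv2.minAreaRect(np.ascontiguousarray(q[:,:2])))
for l,zz in[("cork",.181),("bottle",0),("catcher",0),("ashtray",0),("latch_mount",.181)]:
    for r in ctrl.place_of("side",l)[:1]: print(l,round(r["score"],2),onz("side",r["centre"],zz)[:2])
a=.122; cx=(x-.6235)*np.cos(a)+(y+.12)*np.sin(a); cy=-(x-.6235)*np.sin(a)+(y+.12)*np.cos(a)
m=(abs(cy)<.055)&(z>.125)&(z<.155)&(cx<-.08)&(cx>-.2); print(np.percentile(cx[m],[0,2,10,50]))
ctrl.hand_in()
E
```

```text
448
((619.9600219726562, -151.0987548828125), (15.437671661376953, 41.96246337890625), 25.798294067382812)
cork 0.52 [ 0.6886 -0.1418]
bottle 0.71 [0.5723 0.1099]
catcher 0.97 [ 0.7145 -0.3377]
ashtray 0.97 [ 0.5259 -0.3675]
latch_mount 0.87 [ 0.6152 -0.1462]
[-0.1261 -0.1249 -0.124  -0.1098]
the job is handed in; nothing more can be done
```

I pushed the bin home until it met its stop, turned the latch clockwise onto the catch, let go and handed the job in. No verdict came back.

- **Bin:** the pull face measured about -125 mm from the caddy's centre, against -123 mm nominal. That reading was the same before and after latching. My push peaked at about 70 N at the wrist, under the 120 N limit but harder than needed.
- **Latch:** I stepped it until it met the catch at about 1.22 rad, then went about 0.06 rad further. Before release the holding torque was about 0.13 N·m, against 0.05 while turning freely. Because the bearing's drag can act either way at rest, the torque on the catch is only bounded, at about 0.05 to 0.21 N·m. The catch torque rose more slowly than the stated 3 N·m per rad.
- **After release:** the last picture puts the bar at about 1.24 rad from image and depth, and about 1.28 rad from the gripper's final yaw. I did not re-grip the latch to check how firmly it still presses.
- **Other things:** the cork, bottle, catcher and ashtray read within about 9 mm of their first readings, which is roughly the detection error. I did not re-measure the can. The jaws stayed clear of the dials, and the arm finished clear above the caddy.

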